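# Clamp a glued heel in the bench press

### The arm

A 6-joint arm with a two-finger parallel gripper is mounted at the origin on the work surface. World frame = base frame: x ahead of the robot, y to its left, z up, the work surface at z = 0. Lengths are in mm, angles in rad, forces in N, time in s.
With the tool pointing down it reaches from about 400 to 925 mm from the base axis. Payload 12.5 kg.
Tool frame: the origin (TCP) lies on the mounting face of the last link; the fingertips stand 190 mm ahead of it and the grasp point (between the pads) lies 171 mm ahead of it; z points along the fingers, y is the line along which they close (so a half turn about z gives the same grasp; the last joint's range is limited). The gripper opens to 95 mm and grips with 3 to 60 N. Pads are 20 mm wide; open, the fingers measure 119 mm over their backs; the gripper's body (75 mm by 180 mm) begins 59 mm behind the grasp point.
Start: joints at [-1.326, 0.491, 1.559, -0, 1.092, -0.106], TCP at [214.8, -586.929, 404.761] pointing down, gripper open.
Joint ranges: [-3.1, 3.1], [-0.84, 2.19], [0.05, 2.79], [-1.13, 4.28], [0.06, 2.93], [-2.69, 2.69]. Speed limits (rad/s): [2.22, 2.22, 2.79, 3.14, 3.14, 3.14].

### API

Orientations are given as [roll, pitch, yaw] about the fixed x, y, z axes, in that order (R = Rz(yaw) Ry(pitch) Rx(roll)).
In Python, from cell import env gives the robot as it stands.
- The arm moves only by the tool carry_out, never from a script. Its argument "series" is a list of rows, each a list of 5 numbers: the shift along the tool's x, y, z in m, then the turn about the tool's z in degrees, then the opening, from 0 (shut) to 1 (fully open). A call has 1 to 20 rows; each row is the pose to reach, as a shift and turn from the pose commanded when the call began, along the tool's axes at that moment; what a row does not reach only later rows make up. A row lasts 1/8 s, in which the tool goes at most 62.5 mm and 10.7 degrees, less where a joint would pass 70% of its speed; a pose out of reach is approached as far as the arm can. A call with a gripper value outside its range is refused whole. The fingers move at their own pace and stop on an object; the grip force is fixed at half the most. Time passes only in rows, so rows that repeat a pose let the fingers close. It gives the time, the measured TCP pose, the force, the opening and the grip force at its end, in the units of the state.
- env.state(): the state, without advancing time (a new reading comes with each control period).
- env.read_camera(name): name is "side" or "top"; returns (picture, depth): 480x640x3 uint8, red, green, blue; 480x640 float32, mm along the optical axis (not along the pixel's ray), 0 where there is no reading.
- env.get_calibration(name): a dict with "intrinsics" (3x3 intrinsics, pixels), "cam_to_world" (4x4, takes a point from camera to world coordinates). Camera axes: x right, y up, looking along -z (the intrinsics and any distortion apply to the point x, -y, -z); pixel columns grow to the right and rows downward; lengths in mm; the calibration is good to about 2 mm. A picture is of the moment at which its call begins. get_calibration takes no time and is no camera call.
- env.job_done(): hands the job in; it is judged then, once.
The state is a dict: "t": time; "joints": joint angles; "qvel": joint speeds; "tau": joint torques, N m; "eef_pos": TCP position; "tcp_rot": TCP orientation; "ft_force": force on the tool from outside, world axes, zero at the start; "moment": the same for the moment, N m; "opening": opening from 0.0 (shut) to 1.0 (fully open); "grip_force": force on a finger pad.
Only numpy, scipy, OpenCV 4.12 (cv2) and the standard library are available. Lean on these libraries where they do the work, as an engineer would, in place of code of your own. Each camera call takes 0.05 s, during which the arm holds its last target. There are 200 camera calls.

### The job

Set the stacked leather heel flat and centred on the press's pulled-out tray, its straight sides along the tray's travel, and push the tray fully home. Then turn the handwheel clockwise: resistance builds to a peak as the roller squeezes the heel against the sprung jaw; carry on through dead centre, where the jaw is pushed back furthest, and stop just past it, where the wheel goes light, never turning it back while the heel is squeezed. Let go with the heel still clamped, and leave the other things on the bench where they are.

Things in the scene. Friction and masses are not known exactly. Their poses are not given: they have to be found in the camera images.
- heel: Loose stacked leather heel, tan and brown layers, D-shaped from above: 84 mm long (x), 62 mm wide (y), 50 mm high, about 0.2 kg. Origin at the middle of its underside, z up. Its two straight sides face +y and -y, 62 mm apart (grip there); flat end at x = +41 mm, round end at x = -43 mm.
- press: Grey press fixed to the bench, 240 x 160 mm foot. Origin on the bench under the wheel's axis. The tray's line of travel is x = -62 mm; its y points the way the tray is pulled out, on a runway 90 mm wide, 30 mm high, to y = 260 mm. Fixed jaw guide: x -175 to -135, y -50 to 50, 105 mm high. The crank roller (36 mm across, 30 mm off axis) hangs under the wheel.
- tray (a joint): How far the tray is pulled out along press +y, m: 0 fully home (hard stop), 0.18 fully out. It slides stiffly (2 to 4 N) and stays where left.
- tray_top (a point): Centre of the tray's flat top, 50 mm above the bench, axes as the press. The top is 96 mm (x) by 103 mm (y) between two lips 6 mm high across its y ends; its x sides are open. The heel goes here with its straight sides facing tray +x and -x, within about 6 mm in x; the gap it enters, between jaw and roller, is 73 mm or more.
- tray_handle (a point): Upright steel plate handle at the tray's outer end, 50 mm wide (x), 14 mm thick (y), top 110 mm above the bench; this point is in its middle, 10 mm below its top, 140 mm in +y from tray_top. Push it towards press -y.
- wheel_axis (a point): On the handwheel's vertical axis at its top face, 137 mm above the bench. The wheel is a flat spoked steel ring of 170 mm outside diameter, 17 mm thick.
- crank_grip (a point): Middle of the upright wooden crank handle, 70 mm from the wheel's axis: a turned grip 26 mm in diameter, from 141 to 200 mm above the bench; this point is at 175 mm. It spins freely on its pin, so it may be held and led round without turning the gripper.
- wheel (a joint): Turn of the handwheel from its start, rad, growing clockwise from above. Dead centre lies 1.35 to 2.05 on, differently each time. It stays where left. Crank force while turning: even drag 6 N; from 0.9 rad before dead centre it rises to a peak of 11 N about 0.5 before, is back to the even drag at dead centre, and is light (0 to 3 N) 0.2 to 0.5 past it.
- jaw (a joint): How far the sprung steel jaw (3000 N/m, on the side nearest press -x) is pushed back by the squeezed heel, m: 0 free; it grows from about 0.9 rad before dead centre and is greatest (about 0.0112) at dead centre; it is less by 0.6 mm at 0.2, 1.3 mm at 0.3, 2.4 mm at 0.4 and 3.7 mm at 0.5 rad either side of it.
- polish_jar: Bystander: round jar, 68 mm wide, 62 mm high. Origin at the centre of its underside.
- tape_roll: Bystander: roll of white tape lying flat, 110 mm wide, 40 mm high. Origin at the centre of its underside.
- hammer: Bystander: hammer lying on the bench. Origin at the centre of its underside.
- dressing_bottle: Bystander: bottle, 60 mm wide, 160 mm high. Origin at the centre of its underside.
- tool_pot: Bystander: dark steel pot, 90 mm wide, 100 mm high. Origin at the centre of its underside.
- wooden_last: Bystander: wooden shoe last, 250 mm long, 100 mm high, lying along its x. Origin at the centre of its underside.
There are look-alikes about, which are no part of the job. Several things have the shape of the heel; the one meant has the colours described above.

How it is judged (in metres and radians):
On the way, in this order (a step that is already met when the one before it is completed fails the run):
1. the heel is set on the tray and let go (x of heel in the frame of tray_top between -0.01 and 0.01 m and y of heel in the frame of tray_top between -0.016 and 0.016 m and z of heel in the frame of tray_top between -0.006 and 0.006 m and angle between heel's own z axis and vertical below 0.08 rad and contact force between the fingers and heel below 0.1 N and linear speed of heel below 0.02 m/s), for 0.2 s.
2. the tray is fully home with the heel on it (x of heel in the frame of tray_top between -0.01 and 0.01 m and y of heel in the frame of tray_top between -0.016 and 0.016 m and z of heel in the frame of tray_top between -0.006 and 0.006 m and angle between heel's own z axis and vertical below 0.08 rad and value of joint tray below 0.005 m), for 0.2 s.
3. the wheel is turned to dead centre: the heel is squeezed hardest (value of joint tray below 0.005 m and value of joint jaw above 0.0109 m), for 0.02 s.
At the end, for the whole second after the job is handed in: Wheel at rest about 0.15 to 0.55 rad past dead centre (the jaw, after being pushed back to its greatest 11.2 mm, has come back by 0.4 to 4.4 mm), tray home within 5 mm, heel flat on the tray within 30 mm (x, towards the jaw) and 16 mm (y) of its centre; others moved under 30 mm (x of heel in the frame of tray_top between -0.03 and 0.005 m and y of heel in the frame of tray_top between -0.016 and 0.016 m and z of heel in the frame of tray_top between -0.006 and 0.006 m and angle between heel's own z axis and vertical below 0.08 rad and value of joint tray below 0.005 m and value of joint jaw between 0.0068 and 0.0108 m and velocity of joint wheel between -0.05 and 0.05 rad/s); the robot touches nothing.
It fails at once if the wheel is turned back (faster than 0.3 rad/s) while the heel is squeezed (value of joint jaw above 0.001 m and velocity of joint wheel below -0.3 rad/s).
It fails at once if another thing on the bench is moved by more than 30 mm (distance of any of polish_jar, tape_roll, hammer, dressing_bottle, tool_pot, wooden_last from where it was at the start of the episode above 0.03 m).
It also fails if it takes over 72 s, if anything falls off the work surface, if the arm or the gripper's body presses on something with over 40 N, if the wrist force passes 120 N, or if a joint passes its speed limit or range.

## Working session

There is one attempt and no reset: what is moved stays moved. The work goes in short steps, Python scripts to look and compute and a tool call to move; the robot and the scene stay as the last step left them, time stands still between calls to the robot, and variables do not carry over. Pictures are saved under pics/ and viewed, at most 10 in all, crops included, and the job is handed in when it is done.

Besides the shell and the picture viewer there is one more tool, called after "Request:" as name([rows], argument=value, ...), one row to a line, values as JSON. carry_out: Moves the arm, as the interface text tells. Its arguments: {"type":"object","properties":{"series":{"type":"array","items":{"type":"array","items":{"type":"number"}}}},"required":["series"]}

```bash
mkdir -p pics
cat > h.py <<'E'
import numpy as np, cv2
from cell import env
def snap(n,tag):
    p,d=env.read_camera(n); cv2.imwrite(f'pics/{tag}.png',p[:,:,::-1]); np.save(f'pics/{tag}.npy',d); return p,d
def w(n,u,v,d):
    c=env.get_calibration(n);K=np.array(c['intrinsics']);T=np.array(c['cam_to_world'])
    x=(u-K[0,2])/K[0,0]*d;y=(v-K[1,2])/K[1,1]*d
    return (T@np.array([x,-y,-d,1]))[:3]
def ray(n,u,v,z):
    a=w(n,u,v,0.);b=w(n,u,v,1000.); return a+(b-a)*(z-a[2])/(b[2]-a[2])
E
python3 - <<'E'
from h import *
for n in('top','side'):
    snap(n,n+'0'); c=env.get_calibration(n); print(np.round(c['intrinsics'],1).tolist(),np.round(c['cam_to_world'],3).tolist())
print(env.state())
E
```

```text
[[587.8, 0.0, 314.4], [0.0, 587.8, 245.8], [0.0, 0.0, 1.0]] [[-0.014, 0.995, -0.104, 325.719], [-1.0, -0.015, -0.003, 3.683], [-0.005, 0.104, 0.995, 1688.512], [0.0, 0.0, 0.0, 1.0]]
[[464.8, 0.0, 328.8], [0.0, 464.8, 239.7], [0.0, 0.0, 1.0]] [[0.798, -0.365, 0.48, 1124.933], [0.603, 0.51, -0.614, -807.859], [-0.02, 0.779, 0.627, 929.858], [0.0, 0.0, 0.0, 1.0]]
{'t': 0.1, 'joints': array([-1.32558537e+00,  4.91490400e-01,  1.55940132e+00, -3.93844294e-05,
        1.09170571e+00, -1.05595235e-01]), 'qvel': array([-1.74606987e-05, -2.47345332e-03, -3.36154911e-03, -8.82162336e-04,
        3.00278741e-04,  1.14300242e-03]), 'tau': array([ 3.33039141e-03, -6.13623691e+01, -2.58605361e+01,  6.94497395e-02,
        4.70244011e-02, -5.37467065e-05]), 'eef_pos': array([ 214.79771284, -586.89473088,  404.22119515]), 'tcp_rot': array([-3.14058979e+00, -7.11652431e-05,  3.50824333e-01]), 'ft_force': array([ 0.12926538,  1.10385345, -0.8418615 ]), 'moment': array([-0.00872558, -0.03926515,  0.0309747 ]), 'grip_force': 0.0, 'opening': 0.9947486255098691}
```

View pics/top0.png

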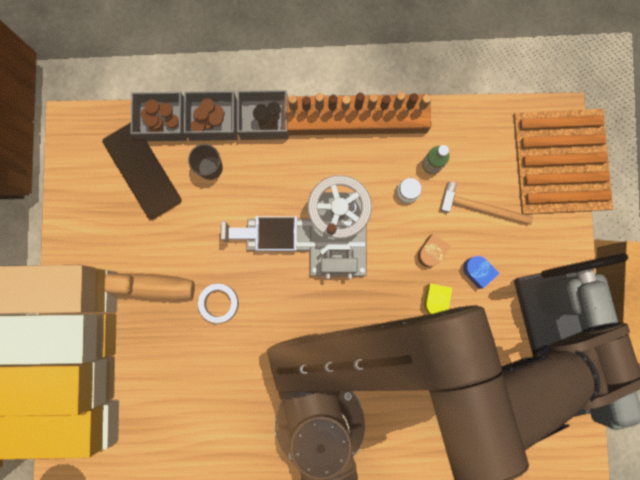

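View pics/side0.png

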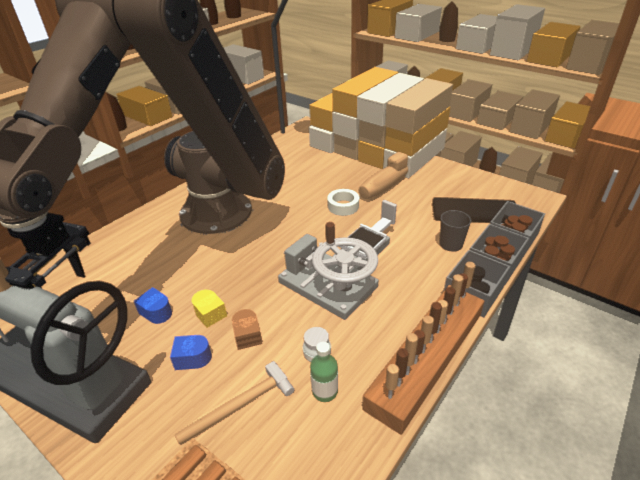

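Top view: the press wheel is at (340,206), the tray at (276,234), its handle at (225,233) and the crank grip at (331,229). Heel-shaped candidates in the top view are tan/brown (433,251), blue (481,272), yellow (438,298), and a second blue one that the arm hides (side view 153,306). Only the tan/brown one, at (246,328) in the side view, fits the description, so I'll confirm it in a crop.

Run:
```python
from h import *
t=cv2.imread('pics/top0.png');s=cv2.imread('pics/side0.png')
a=cv2.resize(t[215:275,400:480],(400,300),interpolation=cv2.INTER_CUBIC)
b=cv2.resize(s[300:360,206:286],(400,300),interpolation=cv2.INTER_CUBIC)
c=cv2.resize(t[165:285,215:375],(400,300),interpolation=cv2.INTER_CUBIC)
d=cv2.resize(s[195:315,275:435],(400,300),interpolation=cv2.INTER_CUBIC)
cv2.imwrite('pics/crop1.png',np.vstack([np.hstack([a,b]),np.hstack([c,d])]))
D=np.load('pics/top0.npy')
for u,v in[(433,251),(428,256),(340,206),(276,234),(225,233),(331,229),(300,150),(312,236),(338,262)]:
    print(u,v,np.round(w('top',u,v,float(D[v,u]))))
```

```text
433 251 [ 477. -322.   51.]
428 256 [ 463. -308.   51.]
340 206 [593. -61. 138.]
276 234 [531. 117.  51.]
225 233 [529. 252. 104.]
331 229 [524. -34. 196.]
300 150 [785.  48.  -1.]
312 236 [527.  16.  30.]
338 262 [446. -54. 106.]
```

View pics/crop1.png

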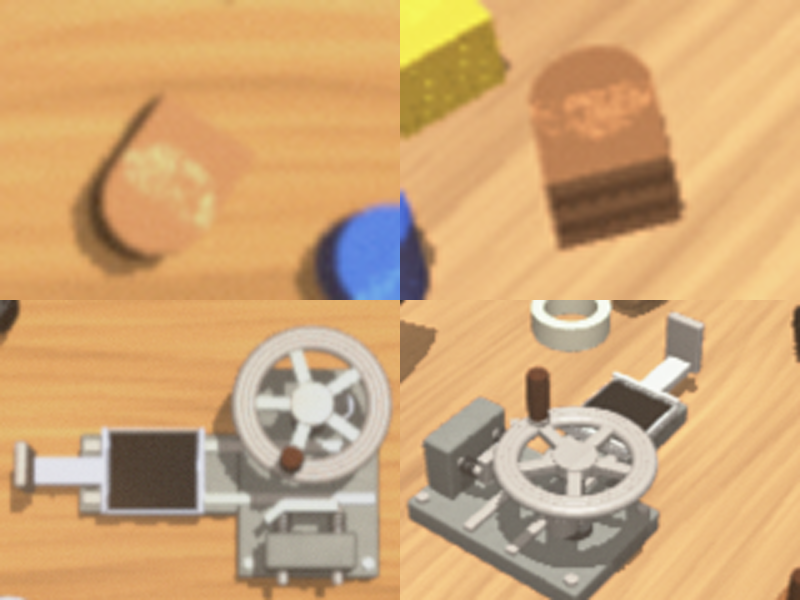

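The crop confirms tan top with brown layered sides: flat-end corners are at about (433,234) and (451,247) in the top view, the round end at about (424,262). Next I'll fit the heel, tray, handle, grip and wheel from depth in both views.

```bash
cat >> h.py <<'E'
def cloud(n,d):
    v,u=np.mgrid[0:480,0:640]; c=env.get_calibration(n);K=np.array(c['intrinsics']);T=np.array(c['cam_to_world'])
    P=np.stack([(u-K[0,2])/K[0,0]*d,-(v-K[1,2])/K[1,1]*d,-d],-1)
    return P@T[:3,:3].T+T[:3,3]
def sel(P,x0,x1,y0,y1,z0,z1):
    return P[(P[...,0]>x0)&(P[...,0]<x1)&(P[...,1]>y0)&(P[...,1]<y1)&(P[...,2]>z0)&(P[...,2]<z1)]
def rect(Q):
    r=cv2.minAreaRect(Q[:,:2].astype(np.float32)); return np.round(r[0],1),np.round(r[1],1),round(r[2],1),np.round(Q.mean(0),1),len(Q)
E
python3 - <<'E'
from h import *
for n in('top','side'):
    P=cloud(n,np.load(f'pics/{n}0.npy'))
    print(n)
    print('heel',rect(sel(P,410,540,-390,-250,44,58)))
    print('tray',rect(sel(P,450,610,50,180,45,62)))
    print('handle',rect(sel(P,480,580,220,280,95,118)))
    print('grip',rect(sel(P,480,580,-80,20,185,208)))
    print('wheel',rect(sel(P,480,710,-170,50,130,143)))
    print('jawguide',rect(sel(P,410,480,-120,0,98,112)))
E
```

```text
top
heel (array([ 476.1, -322.8]), array([62.3, 85.9]), 53.4, array([ 479.3, -324.8,   50.3]), 571)
tray (array([534.7, 119.4]), array([118.9,  96.9]), 89.1, array([534.6, 117.7,  51.7]), 1330)
handle (array([537. , 255.7]), array([13. , 49.3]), 89.7, array([537.1, 255.5, 108.7]), 97)
grip (array([527.6, -35.7]), array([23.3, 23.7]), 87.5, array([527.3, -35. , 199. ]), 76)
wheel (array([592.9, -59.7]), array([169.1, 171.5]), 88.5, array([595.2, -60. , 136.1]), 2055)
jawguide (array([447. , -56.9]), array([97.6, 57.1]), 88.6, array([438.8, -56.2, 105.2]), 501)
side
heel (array([ 476.1, -328.1]), array([61.7, 88.6]), 53.6, array([ 479.8, -330.8,   49.7]), 625)
tray (array([533.8, 116. ]), array([126.9, 100.6]), 88.1, array([537.7, 130.4,  50.8]), 543)
handle (array([537.1, 250.4]), array([49.4, 21.9]), 10.0, array([538.6, 249.2, 104.9]), 84)
grip (array([528.2, -41.1]), array([23.1, 23.3]), 79.4, array([530.5, -43.6, 195.8]), 80)
wheel (array([593.6, -64.7]), array([170.4, 169.6]), 60.9, array([598.6, -70.1, 135.2]), 1724)
jawguide (array([439. , -61.4]), array([102.6,  42. ]), 88.7, array([441.2, -65.1, 103.9]), 358)
```

Both views agree within 5 mm. Heel origin is about (476.5,-325.5), top at 50 mm, long axis at -36.5°. The tray is at (534.5,118), the wheel axis at (593,-62) and the grip at (528,-38). I'll move above the heel, turned so the later swing to the tray is short.

Request:
carry_out([
  [0.335,-0.156,0,-123.4,0.85],
  [0.335,-0.156,0,-123.4,0.85],
  [0.335,-0.156,0,-123.4,0.85],
  [0.335,-0.156,0,-123.4,0.85],
  [0.335,-0.156,0,-123.4,0.85],
  [0.335,-0.156,0,-123.4,0.85],
  [0.335,-0.156,0,-123.4,0.85],
  [0.335,-0.156,0,-123.4,0.85],
  [0.335,-0.156,0.08,-123.4,0.85],
  [0.335,-0.156,0.08,-123.4,0.85],
  [0.335,-0.156,0.08,-123.4,0.85],
  [0.335,-0.156,0.08,-123.4,0.85],
  [0.335,-0.156,0.08,-123.4,0.85],
  [0.335,-0.156,0.08,-123.4,0.85],
  [0.335,-0.156,0.08,-123.4,0.85],
])

```text
t: 1.98
eef_pos: [475.8, -325.3, 324.8]
tcp_rot: [-3.142, 0.0, 2.503]
ft_force: [-0.1, 0.4, -0.5]
opening: 0.851
grip_force: 0.0
```

Request:
carry_out([
  [0,0,0.06,0,0.85],
  [0,0,0.1,0,0.85],
  [0,0,0.126,0,0.85],
  [0,0,0.126,0,0.85],
  [0,0,0.126,0,0.85],
  [0,0,0.126,0,0.5],
  [0,0,0.126,0,0.5],
  [0,0,0.126,0,0.5],
  [0,0,0.126,0,0.5],
  [0,0,0.126,0,0.5],
  [0,0,0.126,0,0.5],
])

```text
t: 3.35
eef_pos: [475.9, -325.4, 199.5]
tcp_rot: [-3.141, 0.001, 2.505]
ft_force: [-1.0, 0.5, 7.5]
opening: 0.651
grip_force: 30.0
```

Gripped at 61.8 mm. Lifting clear of the crank and carrying it to above the tray.

Request:
carry_out([
  [0,0,-0.06,0,0.5],
  [0,0,-0.12,0,0.5],
  [0,0,-0.18,0,0.5],
  [0,0,-0.235,0,0.5],
  [0.02,0.036,-0.235,5,0.5],
  [0.045,0.081,-0.235,11,0.5],
  [0.07,0.126,-0.235,17,0.5],
  [0.095,0.171,-0.235,24,0.5],
  [0.12,0.216,-0.235,30,0.5],
  [0.145,0.261,-0.235,36,0.5],
  [0.17,0.306,-0.235,43,0.5],
  [0.195,0.352,-0.235,49,0.5],
  [0.216,0.39,-0.235,54.5,0.5],
  [0.216,0.39,-0.235,54.5,0.5],
  [0.216,0.39,-0.19,54.5,0.5],
  [0.216,0.39,-0.14,54.5,0.5],
  [0.216,0.39,-0.1,54.5,0.5],
  [0.216,0.39,-0.1,54.5,0.5],
  [0.216,0.39,-0.1,54.5,0.5],
])

```text
t: 5.72
eef_pos: [534.6, 116.3, 300.0]
tcp_rot: [3.14, -0.0, 1.553]
ft_force: [0.9, -0.6, -2.2]
opening: 0.655
grip_force: 29.9
```

Run:
```python
from h import *
s=env.state();print(s['eef_pos'],s['tcp_rot'],s['opening'])
p,d=snap('side','side1');p2,d2=snap('top','top1')
a=cv2.resize(p[150:300,290:490],(800,600),interpolation=cv2.INTER_CUBIC)
cv2.imwrite('pics/crop2.png',a[:,:,::-1])
P=cloud('side',d)
Q=sel(P,480,600,50,190,88,112)
print('heel top?',rect(sel(P,480,600,50,190,145,154)),Q.mean(0),len(Q))
```

```text
[534.56231329 116.26223136 300.04846288] [ 3.14020637e+00 -1.28060557e-05  1.55319820e+00] 0.6550340502892741
heel top? (array([531.3, 100.3]), array([77.3, 80.3]), 68.6, array([532.2, 100.4, 150.1]), 323) [543.67311582  80.89654035 106.23954408] 82
```

View pics/crop2.png

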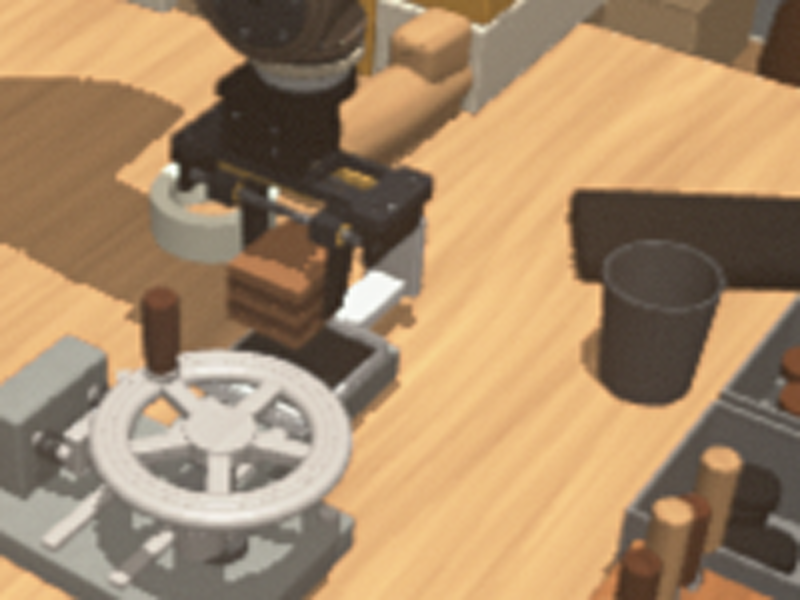

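The heel hangs level over the tray, flat end towards the press. Its bottom edge is at crop (228,315) to (312,345) and its top edge at (228,262) to (325,292). I'll compare it with the tray in the same view.

Run:
```python
from h import *
f=lambda c:(290+c[0]/4,150+c[1]/4)
for c,z in[((228,315),101),((312,345),101),((228,262),151),((325,292),151)]: print(np.round(ray('side',*f(c),z),1))
d=np.load('pics/side1.npy');P=cloud('side',d)
Q=sel(P,480,600,60,95,106,146);print('flat end face',np.round(np.median(Q,0),1),len(Q))
d=np.load('pics/side0.npy');P=cloud('side',d)
for y in range(55,180,4):
    q=sel(P,520,550,y,y+4,20,120); print(y,np.round(np.median(q[:,2]),1) if len(q) else None,end='; ')
P=cloud('top',np.load('pics/top0.npy'));print()
for y in range(55,180,3):
    q=sel(P,510,560,y,y+3,20,120); print(y,np.round(np.median(q[:,2]),1) if len(q) else None,end='; ')
```

```text
[503.3  75.1 101. ]
[572.6  81.3 101. ]
[504.9  72.5 151. ]
[580.6  82.6 151. ]
flat end face [540.7  73.4 125.8] 240
55 44.0; 59 45.9; 63 27.0; 67 None; 71 None; 75 None; 79 None; 83 None; 87 None; 91 None; 95 None; 99 None; 103 None; 107 50.7; 111 52.2; 115 49.1; 119 51.0; 123 50.6; 127 51.5; 131 51.1; 135 50.0; 139 49.5; 143 48.9; 147 48.9; 151 49.3; 155 51.3; 159 50.9; 163 52.1; 167 51.7; 171 53.0; 175 51.3; 179 50.0; 
55 31.2; 58 52.5; 61 55.8; 64 51.2; 67 53.0; 70 50.1; 73 50.0; 76 51.6; 79 50.8; 82 50.9; 85 51.1; 88 52.3; 91 51.4; 94 49.2; 97 50.9; 100 49.6; 103 51.7; 106 50.7; 109 49.1; 112 50.9; 115 51.7; 118 49.7; 121 51.0; 124 51.4; 127 50.1; 130 51.1; 133 51.4; 136 52.1; 139 50.8; 142 51.9; 145 50.3; 148 50.5; 151 51.7; 154 50.8; 157 51.3; 160 52.3; 163 53.1; 166 54.5; 169 56.3; 172 55.3; 175 48.4; 178 46.9;
```

Request:
carry_out([
  [-0.002,0,0.03,0,0.5],
  [-0.002,0,0.044,0,0.5],
  [-0.002,0,0.049,0,0.5],
  [-0.002,0,0.049,0,0.5],
  [-0.002,0,0.049,0,0.5],
])

```text
t: 6.45
eef_pos: [534.3, 114.7, 250.4]
tcp_rot: [3.141, -0.0, 1.553]
ft_force: [0.2, 0.4, -2.8]
opening: 0.649
grip_force: 29.9
```

Request:
carry_out([
  [0,0,0.0015,0,0.5],
  [0,0,0.0015,0,0.5],
])

```text
t: 6.7
eef_pos: [534.2, 114.7, 249.4]
tcp_rot: [3.14, 0.0, 1.554]
ft_force: [-1.6, 0.2, 10.0]
opening: 0.649
grip_force: 30.0
```

Request:
carry_out([
  [0,0,0,0,0.9],
  [0,0,0,0,0.9],
  [0,0,0,0,0.9],
  [0,0,0,0,0.9],
  [0,0,-0.03,0,0.9],
  [0,0,-0.07,0,0.9],
  [0,0,-0.13,0,0.9],
  [0,0,-0.18,0,0.9],
  [0.06,0,-0.18,0,0.5],
  [0.12,0,-0.18,0,0.3],
  [0.18,0,-0.18,0,0.1],
  [0.23,0,-0.18,0,0],
  [0.23,0,-0.18,0,0],
  [0.23,0,-0.18,0,0],
  [0.23,0,-0.18,0,0],
])

```text
t: 8.57
eef_pos: [538.3, 343.5, 428.3]
tcp_rot: [-3.142, 0.0, 1.552]
ft_force: [-0.5, -0.2, 0.8]
opening: 0.221
grip_force: 0.0
```

Run:
```python
from h import *
p,d=snap('side','side2');p2,d2=snap('top','top2')
for n,d in(('top',d2),('side',d)):
    P=cloud(n,d)
    print(n,'heel',rect(sel(P,480,600,50,175,90,108)));print('handle',rect(sel(P,480,600,230,280,98,116)))
a=cv2.resize(p[170:320,290:490],(400,300),interpolation=cv2.INTER_CUBIC)
b=cv2.resize(p2[165:285,215:375],(400,300),interpolation=cv2.INTER_CUBIC)
cv2.imwrite('pics/crop3.png',np.hstack([a,b])[:,:,::-1])
```

```text
top heel (array([533.6, 116. ]), array([82.6, 61.9]), 89.5, array([533.4, 113.2, 100.2]), 646)
handle (array([537. , 255.7]), array([49.9, 13.3]), 0.1, array([537.2, 255.8, 108.9]), 92)
side heel (array([532.6, 110.8]), array([65.8, 86.9]), 1.8, array([534.8, 104.7,  98.8]), 407)
handle (array([536.8, 249.4]), array([16.8, 50.9]), 89.0, array([539. , 248.8, 106.1]), 78)
```

View pics/crop3.png

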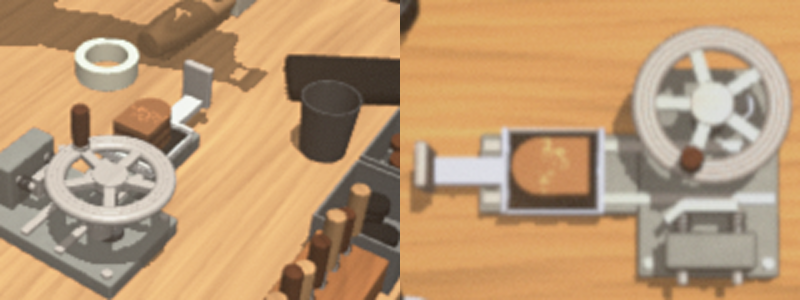

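The heel sits flat, about 1 mm off centre in x and y. Next I'll lower the closed fingers behind the handle and push.

Request:
carry_out([
  [0,0,0.06,0,0],
  [0,0,0.12,0,0],
  [0,0,0.162,0,0],
  [-0.03,0,0.162,0,0],
  [-0.055,0,0.162,0,0],
  [-0.065,0,0.162,0,0],
  [-0.075,0,0.162,0,0],
  [-0.085,0,0.162,0,0],
  [-0.097,0,0.162,0,0],
  [-0.11,0,0.162,0,0],
  [-0.123,0,0.162,0,0],
  [-0.136,0,0.162,0,0],
  [-0.149,0,0.162,0,0],
  [-0.162,0,0.162,0,0],
  [-0.175,0,0.162,0,0],
  [-0.188,0,0.162,0,0],
  [-0.2,0,0.162,0,0],
  [-0.21,0,0.162,0,0],
  [-0.22,0,0.162,0,0],
  [-0.225,0,0.162,0,0],
])

```text
t: 11.18
eef_pos: [534.2, 119.1, 266.1]
tcp_rot: [-3.141, 0.0, 1.553]
ft_force: [-0.6, 1.7, 0.7]
opening: 0.004
grip_force: 0.8
```

Request:
carry_out([
  [-0.006,0,0,0,0],
  [-0.011,0,0,0,0],
  [-0.015,0,0,0,0],
  [-0.018,0,0,0,0],
  [-0.02,0,0,0,0],
  [-0.02,0,0,0,0],
])

```text
t: 11.92
eef_pos: [533.9, 99.5, 266.2]
tcp_rot: [3.141, 0.0, 1.553]
ft_force: [-0.0, 0.1, 0.1]
opening: 0.006
grip_force: 0.0
```

Request:
carry_out([
  [-0.002,0,0,0,0],
  [-0.004,0,0,0,0],
  [-0.006,0,0,0,0],
  [-0.008,0,0,0,0],
  [-0.009,0,0,0,0],
])

```text
t: 12.55
eef_pos: [533.6, 96.2, 266.5]
tcp_rot: [3.139, -0.009, 1.551]
ft_force: [1.6, 73.2, -2.2]
opening: 0.007
grip_force: 36.8
```

The push is against the hard stop. I'll back off, rise and look.

Request:
carry_out([
  [0.006,0,0,0,0],
  [0.015,0,0,0,0],
  [0.04,0,0,0,0],
  [0.04,0,-0.06,0,0],
  [0.04,0,-0.12,0,0],
  [0.06,0,-0.17,0,0],
  [0.1,0,-0.17,0,0],
  [0.1,0,-0.17,0,0],
])

```text
t: 13.55
eef_pos: [535.1, 192.1, 436.7]
tcp_rot: [3.14, -0.0, 1.555]
ft_force: [0.9, -0.6, -0.5]
opening: 0.007
grip_force: 0.0
```

Run:
```python
from h import *
s=env.state();print(s['eef_pos'],s['tcp_rot'])
p,d=snap('side','side3');p2,d2=snap('top','top3')
for n,d in(('top',d2),('side',d)):
    P=cloud(n,d)
    print(n,'handle',rect(sel(P,480,600,40,110,98,116)),'grip',rect(sel(P,480,580,-80,20,185,208)),'wheel',rect(sel(P,480,710,-170,50,130,143)))
    print('heel',rect(sel(P,490,575,-125,10,94,106)),'jaw',rect(sel(P,470,500,-125,10,60,108)))
a=cv2.resize(p[190:310,270:430],(400,300),interpolation=cv2.INTER_CUBIC)
b=cv2.resize(p2[165:285,215:375],(400,300),interpolation=cv2.INTER_CUBIC)
cv2.imwrite('pics/crop4.png',np.hstack([a,b])[:,:,::-1])
```

```text
[535.11843536 192.0996784  436.72564106] [ 3.14040114e+00 -1.38311798e-04  1.55504309e+00]
top handle (array([534.2,  81.5]), array([14. , 49.3]), 88.8, array([533.6,  81.4, 108.5]), 99) grip (array([527.6, -34.4]), array([23.3, 23.2]), 47.4, array([527. , -35.4, 199.2]), 76) wheel (array([593.3, -59.8]), array([169. , 171.3]), 89.5, array([595.1, -59.2, 136.1]), 2033)
heel (array([525.5, -59.9]), array([79.5, 71.4]), 89.4, array([524.5, -66. ,  99.8]), 275) jaw (array([485.2, -57.6]), array([ 29.4, 103.6]), 0.9, array([485.3, -53.2,  89.8]), 244)
side handle (array([535.1,  76.4]), array([16.7, 47.9]), 89.2, array([535.8,  74.3, 106.4]), 88) grip (array([528.6, -40.6]), array([23.7, 24.7]), 36.7, array([530.3, -43.2, 195.3]), 81) wheel (array([594.3, -66.1]), array([171.3, 169.5]), 19.5, array([598.6, -69.7, 135.2]), 1714)
heel (array([532.2, -74.6]), array([76.9, 64.3]), 68.3, array([529.6, -62.7,  99.7]), 124) jaw (array([485. , -57.2]), array([93.2, 29.9]), 90.0, array([482.8, -83.5,  85.2]), 94)
```

View pics/crop4.png

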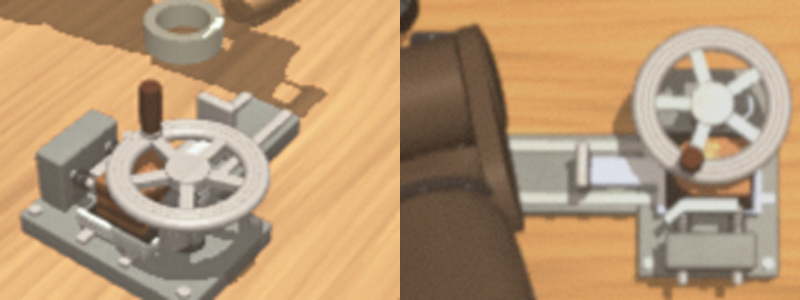

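The handle reads 141 mm from the wheel axis in y, so the tray is home with the heel between jaw and roller. The crank grip sits at (528,-38), about (-65.7,+25.4) from the axis. I'll go over it.

Request:
carry_out([
  [-0.05,-0.003,0,0,0.6],
  [-0.1,-0.003,0,0,0.6],
  [-0.15,-0.003,0,0,0.6],
  [-0.2,-0.003,0,0,0.6],
  [-0.23,-0.003,0,0,0.6],
  [-0.23,-0.003,0,0,0.6],
  [-0.23,-0.003,0.03,0,0.6],
  [-0.23,-0.003,0.06,0,0.6],
  [-0.23,-0.003,0.088,0,0.6],
  [-0.23,-0.003,0.088,0,0.6],
  [-0.23,-0.003,0.088,0,0.6],
])

```text
t: 15.02
eef_pos: [528.6, -39.0, 349.1]
tcp_rot: [3.141, 0.0, 1.554]
ft_force: [0.7, 0.2, 0.5]
opening: 0.595
grip_force: 0.0
```

Request:
carry_out([
  [0,0,0,0,0.1],
  [0,0,0,0,0.1],
  [0,0,0,0,0.1],
  [0,0,0,0,0.1],
  [0,0,0,0,0.1],
  [0,0,0,0,0.1],
])

```text
t: 15.78
eef_pos: [528.4, -39.3, 348.4]
tcp_rot: [-3.142, 0.0, 1.553]
ft_force: [-2.3, -0.8, 3.7]
opening: 0.265
grip_force: 30.0
```

```bash
cat > c.py <<'E'
import numpy as np,sys
from cell import env
# tool shifts (tool yaw psi) from wheel angle a to angles list
def sh(a0,al,psi=1.554,rel0=np.array([-65.7,25.4])):
    r0=np.hypot(*rel0);p0=np.arctan2(rel0[1],rel0[0])
    f=lambda a:70*np.array([np.cos(p0-a),np.sin(p0-a)])
    for a in al:
        d=f(a)-f(a0); print(round(a,2),np.round([d@[np.cos(psi),np.sin(psi)],d@[np.sin(psi),-np.cos(psi)]],1))
E
python3 -c "
from c import *
s=env.state();print(s['eef_pos'],s['ft_force'],s['opening'],s['tcp_rot'])
sh(0,np.arange(0.05,2.66,.05))"
```

```text
[528.36807172 -39.26521923 348.37292819] [-2.29440127 -0.76837693  3.6825371 ] 0.2649713454726931 [-3.14151120e+00  1.34308519e-04  1.55335975e+00]
0.05 [3.3 1.3]
0.1 [6.4 2.7]
0.15 [9.5 4.3]
0.2 [12.6  6.1]
0.25 [15.5  8. ]
0.3 [18.3 10.1]
0.35 [21.1 12.3]
0.4 [23.7 14.6]
0.45 [26.2 17. ]
0.5 [28.5 19.6]
0.55 [30.8 22.3]
0.6 [32.9 25.1]
0.65 [34.8 28. ]
0.7 [36.7 31. ]
0.75 [38.3 34.1]
0.8 [39.8 37.2]
0.85 [41.2 40.5]
0.9 [42.3 43.8]
0.95 [43.3 47.1]
1.0 [44.2 50.5]
1.05 [44.9 54. ]
1.1 [45.4 57.4]
1.15 [45.7 60.9]
1.2 [45.8 64.4]
1.25 [45.8 67.9]
1.3 [45.6 71.4]
1.35 [45.3 74.9]
1.4 [44.7 78.3]
1.45 [44.  81.8]
1.5 [43.1 85.1]
1.55 [42.1 88.5]
1.6 [40.8 91.8]
1.65 [39.4 95. ]
1.7 [37.9 98.1]
1.75 [ 36.2 101.2]
1.8 [ 34.4 104.1]
1.85 [ 32.4 107. ]
1.9 [ 30.2 109.8]
1.95 [ 28.  112.5]
2.0 [ 25.6 115. ]
2.05 [ 23.  117.4]
2.1 [ 20.4 119.7]
2.15 [ 17.6 121.9]
2.2 [ 14.8 123.9]
2.25 [ 11.8 125.8]
2.3 [  8.8 127.5]
2.35 [  5.6 129.1]
2.4 [  2.4 130.5]
2.45 [ -0.8 131.7]
2.5 [ -4.2 132.8]
2.55 [ -7.5 133.7]
2.6 [-11.  134.5]
2.65 [-14.4 135. ]
```

Gripped (25 mm). Starting the turn through the free part.

Request:
carry_out([
  [0.0033,0.0013,0,0,0.1],
  [0.0064,0.0027,0,0,0.1],
  [0.0095,0.0043,0,0,0.1],
  [0.0126,0.0061,0,0,0.1],
  [0.0155,0.008,0,0,0.1],
  [0.0183,0.0101,0,0,0.1],
  [0.0211,0.0123,0,0,0.1],
  [0.0237,0.0146,0,0,0.1],
])

```text
t: 16.77
eef_pos: [543.0, -15.8, 348.4]
tcp_rot: [-3.14, 0.0, 1.553]
ft_force: [-8.5, -2.8, 8.2]
opening: 0.268
grip_force: 30.0
```

```bash
cat >> c.py <<'E'
def rep(th,g0=np.array([528.4,-39.3]),rel0=np.array([-65.7,25.4])):
    s=env.state();e=s['eef_pos'][:2];c=g0-rel0*70/np.hypot(*rel0);v=e-c
    a=np.arctan2(rel0[1],rel0[0])-np.arctan2(v[1],v[0]);u=v/np.hypot(*v);t=np.array([u[1],-u[0]])
    F=s['ft_force'][:2];print('wheel',round(a,3),'r',round(np.hypot(*v),1),'drag',round(-F@t,1),'rad',round(F@u,1),'t',s['t'])
E
python3 -c "
from c import *
rep(0)
for a0,l in((.4,(.45,.5,.55,.6)),(.6,(.65,.7,.75,.8)),(.8,(.85,.9,.95,1.)),(1.,(1.05,1.1)),(1.1,(1.15,1.2)),(1.2,(1.25,1.3)),(1.3,(1.35,1.4)),(1.4,(1.45,1.5)),(1.5,(1.55,1.6)),(1.6,(1.65,1.7)),(1.7,(1.75,1.8)),(1.8,(1.85,1.9)),(1.9,(1.95,2.)),(2.,(2.05,2.1)),(2.1,(2.15,2.2)),(2.2,(2.25,2.3)),(2.3,(2.35,2.4)),(2.4,(2.45,2.5))): sh(a0,l)"
```

```text
wheel 0.397 r 70.3 drag 7.9 rad 4.2 t 16.775
0.45 [2.5 2.5]
0.5 [4.9 5. ]
0.55 [7.1 7.7]
0.6 [ 9.2 10.5]
0.65 [2.  2.9]
0.7 [3.8 5.9]
0.75 [5.4 9. ]
0.8 [ 6.9 12.1]
0.85 [1.3 3.2]
0.9 [2.5 6.5]
0.95 [3.5 9.9]
1.0 [ 4.4 13.3]
1.05 [0.7 3.4]
1.1 [1.2 6.9]
1.15 [0.3 3.5]
1.2 [0.5 7. ]
1.25 [-0.   3.5]
1.3 [-0.2  7. ]
1.35 [-0.4  3.5]
1.4 [-0.9  6.9]
1.45 [-0.7  3.4]
1.5 [-1.6  6.8]
1.55 [-1.1  3.3]
1.6 [-2.3  6.6]
1.65 [-1.4  3.2]
1.7 [-2.9  6.4]
1.75 [-1.7  3.1]
1.8 [-3.5  6. ]
1.85 [-2.   2.9]
1.9 [-4.1  5.6]
1.95 [-2.3  2.7]
2.0 [-4.7  5.2]
2.05 [-2.5  2.4]
2.1 [-5.2  4.7]
2.15 [-2.8  2.2]
2.2 [-5.6  4.2]
2.25 [-3.   1.9]
2.3 [-6.   3.6]
2.35 [-3.1  1.6]
2.4 [-6.3  3. ]
2.45 [-3.3  1.2]
2.5 [-6.6  2.3]
```

Works well, with drag near the stated even 6 N. Continuing.

Request:
carry_out([
  [0.0025,0.0025,0,0,0.1],
  [0.0049,0.005,0,0,0.1],
  [0.0071,0.0077,0,0,0.1],
  [0.0092,0.0105,0,0,0.1],
])

```text
t: 17.27
eef_pos: [553.6, -6.6, 348.4]
tcp_rot: [-3.139, -0.0, 1.553]
ft_force: [-7.1, -0.3, 8.3]
opening: 0.267
grip_force: 30.0
```

```bash
python3 -c "
from c import *
rep(0)"
```

```text
wheel 0.596 r 70.5 drag 6.0 rad 3.8 t 17.275
```

Request:
carry_out([
  [0.002,0.0029,0,0,0.1],
  [0.0038,0.0059,0,0,0.1],
  [0.0054,0.009,0,0,0.1],
  [0.0069,0.0121,0,0,0.1],
])

```text
t: 17.77
eef_pos: [565.7, 0.3, 348.4]
tcp_rot: [-3.139, -0.001, 1.553]
ft_force: [-7.3, 3.4, 8.2]
opening: 0.268
grip_force: 30.0
```

```bash
python3 -c "
from c import *
rep(0)"
```

```text
wheel 0.795 r 70.6 drag 5.4 rad 6.0 t 17.775
```

Request:
carry_out([
  [0.0013,0.0032,0,0,0.1],
  [0.0025,0.0065,0,0,0.1],
  [0.0035,0.0099,0,0,0.1],
  [0.0044,0.0133,0,0,0.1],
])

```text
t: 18.27
eef_pos: [578.9, 4.6, 348.3]
tcp_rot: [-3.138, -0.001, 1.553]
ft_force: [-11.4, 2.7, 10.4]
opening: 0.264
grip_force: 30.0
```

```bash
python3 -c "
from c import *
rep(0)"
```

```text
wheel 0.991 r 70.7 drag 10.6 rad 5.0 t 18.275
```

Request:
carry_out([
  [0.0007,0.0034,0,0,0.1],
  [0.0012,0.0069,0,0,0.1],
])

```text
t: 18.52
eef_pos: [585.7, 5.8, 348.3]
tcp_rot: [-3.138, -0.001, 1.553]
ft_force: [-12.3, 3.9, 11.6]
opening: 0.267
grip_force: 30.0
```

```bash
python3 -c "
from c import *
rep(0)"
```

```text
wheel 1.089 r 70.8 drag 11.8 rad 5.2 t 18.525
```

Request:
carry_out([
  [0.0003,0.0035,0,0,0.1],
  [0.0005,0.007,0,0,0.1],
])

```text
t: 18.77
eef_pos: [592.7, 6.3, 348.3]
tcp_rot: [-3.138, -0.001, 1.553]
ft_force: [-11.7, 4.6, 10.8]
opening: 0.273
grip_force: 30.0
```

```bash
python3 -c "
from c import *
rep(0)"
```

```text
wheel 1.188 r 70.9 drag 11.6 rad 4.8 t 18.775
```

Request:
carry_out([
  [0,0.0035,0,0,0.1],
  [-0.0002,0.007,0,0,0.1],
])

```text
t: 19.02
eef_pos: [599.7, 6.1, 348.4]
tcp_rot: [-3.138, -0.002, 1.554]
ft_force: [-11.0, 6.4, 10.6]
opening: 0.266
grip_force: 30.0
```

```bash
python3 -c "
from c import *
rep(0)"
```

```text
wheel 1.287 r 70.9 drag 11.5 rad 5.4 t 19.025
```

Request:
carry_out([
  [-0.0004,0.0035,0,0,0.1],
  [-0.0009,0.0069,0,0,0.1],
])

```text
t: 19.27
eef_pos: [606.7, 5.2, 348.4]
tcp_rot: [-3.138, -0.002, 1.553]
ft_force: [-10.9, 7.2, 8.4]
opening: 0.267
grip_force: 30.0
```

```bash
python3 -c "
from c import *
rep(0)"
```

```text
wheel 1.386 r 70.9 drag 12.1 rad 5.0 t 19.275
```

Request:
carry_out([
  [-0.0007,0.0034,0,0,0.1],
  [-0.0016,0.0068,0,0,0.1],
])

```text
t: 19.52
eef_pos: [613.7, 3.6, 348.4]
tcp_rot: [-3.139, -0.002, 1.554]
ft_force: [-7.9, 8.6, 8.8]
opening: 0.265
grip_force: 30.0
```

```bash
python3 -c "
from c import *
rep(0)"
```

```text
wheel 1.487 r 71.0 drag 10.0 rad 6.0 t 19.525
```

Request:
carry_out([
  [-0.0011,0.0033,0,0,0.1],
  [-0.0023,0.0066,0,0,0.1],
])

```text
t: 19.77
eef_pos: [620.4, 1.2, 348.4]
tcp_rot: [-3.14, -0.002, 1.553]
ft_force: [-6.5, 9.3, 7.6]
opening: 0.266
grip_force: 30.0
```

```bash
python3 -c "
from c import *
rep(0)"
```

```text
wheel 1.588 r 70.9 drag 9.5 rad 6.2 t 19.775
```

Request:
carry_out([
  [-0.0014,0.0032,0,0,0.1],
  [-0.0029,0.0064,0,0,0.1],
])

```text
t: 20.02
eef_pos: [627.0, -1.9, 348.4]
tcp_rot: [-3.141, -0.002, 1.554]
ft_force: [-3.6, 8.0, 6.4]
opening: 0.262
grip_force: 30.0
```

```bash
python3 -c "
from c import *
rep(0)"
```

```text
wheel 1.69 r 71.0 drag 6.9 rad 5.4 t 20.025
```

Request:
carry_out([
  [-0.0017,0.0031,0,0,0.1],
  [-0.0035,0.006,0,0,0.1],
])

```text
t: 20.27
eef_pos: [633.1, -5.6, 348.4]
tcp_rot: [3.142, -0.002, 1.554]
ft_force: [-2.3, 6.9, 4.4]
opening: 0.266
grip_force: 30.0
```

```bash
python3 -c "
from c import *
rep(0)"
```

```text
wheel 1.792 r 70.9 drag 5.8 rad 4.5 t 20.275
```

Request:
carry_out([
  [-0.002,0.0029,0,0,0.1],
  [-0.0041,0.0056,0,0,0.1],
])

```text
t: 20.52
eef_pos: [638.8, -9.9, 348.4]
tcp_rot: [3.141, -0.001, 1.553]
ft_force: [-0.2, 6.8, 4.5]
opening: 0.267
grip_force: 30.0
```

```bash
python3 -c "
from c import *
rep(0)"
```

```text
wheel 1.892 r 70.9 drag 4.5 rad 5.1 t 20.525
```

Request:
carry_out([
  [-0.0023,0.0027,0,0,0.1],
  [-0.0047,0.0052,0,0,0.1],
])

```text
t: 20.78
eef_pos: [644.1, -14.9, 348.4]
tcp_rot: [3.14, -0.001, 1.553]
ft_force: [-0.2, 4.5, 3.1]
opening: 0.265
grip_force: 30.0
```

```bash
python3 -c "
from c import *
rep(0)"
```

```text
wheel 1.995 r 70.8 drag 3.4 rad 3.1 t 20.775
```

Request:
carry_out([
  [-0.0025,0.0024,0,0,0.1],
])

```text
t: 20.9
eef_pos: [646.5, -17.5, 348.4]
tcp_rot: [3.14, -0.001, 1.553]
ft_force: [1.2, 4.7, 2.2]
opening: 0.266
grip_force: 30.0
```

```bash
python3 -c "
from c import *
rep(0)"
```

```text
wheel 2.045 r 70.7 drag 2.7 rad 4.1 t 20.9
```

Drag has dropped from about 12 N at the peak, through 6 N near 1.75, to 2.7 N, so the wheel is about 0.3 rad past dead centre. One small step more, hold, then open and lift off.

Request:
carry_out([
  [-0.0022,0.0019,0,0,0.1],
  [-0.0022,0.0019,0,0,0.1],
  [-0.0022,0.0019,0,0,0.1],
  [-0.0022,0.0019,0,0,0.1],
])

```text
t: 21.4
eef_pos: [648.6, -20.2, 348.5]
tcp_rot: [3.139, -0.0, 1.553]
ft_force: [5.5, 2.5, 2.2]
opening: 0.267
grip_force: 30.0
```

```bash
python3 -c "
from c import *
rep(0)"
```

```text
wheel 2.093 r 70.6 drag -1.6 rad 5.8 t 21.4
```

Request:
carry_out([
  [0,0,0,0,0.3],
  [0,0,0,0,0.5],
  [0,0,0,0,0.6],
  [0,0,0,0,0.6],
  [0,0,-0.03,0,0.6],
  [0,0,-0.08,0,0.6],
  [0,0,-0.13,0,0.6],
  [0.05,0,-0.15,0,0.6],
  [0.1,0,-0.15,0,0.6],
  [0.15,0,-0.15,0,0.6],
  [0.2,0,-0.15,0,0.6],
  [0.25,0,-0.15,0,0.6],
  [0.25,0,-0.15,0,0.6],
  [0.25,0,-0.15,0,0.6],
])

```text
t: 23.15
eef_pos: [652.3, 229.5, 498.0]
tcp_rot: [-3.141, 0.0, 1.554]
ft_force: [0.4, -0.8, 0.3]
opening: 0.604
grip_force: 0.0
```

Run:
```python
from h import *
p,d=snap('side','side4');p2,d2=snap('top','top4')
for n,d in(('top',d2),('side',d)):
    P=cloud(n,d);P0=cloud(n,np.load(f'pics/{n}3.npy'))
    print(n,'handle',rect(sel(P,480,600,40,110,98,116)),'grip',rect(sel(P,560,700,-110,80,185,208)))
    for q in(P0,P): j=sel(q,462,520,-110,-10,78,97); print('jaw',np.round(np.percentile(j[:,0],[5,25,50,75,95]),1),len(j)) 
a=cv2.resize(p[190:310,270:430],(400,300),interpolation=cv2.INTER_CUBIC)
b=cv2.resize(p2[185:285,295:375],(375,300),interpolation=cv2.INTER_CUBIC)
c=cv2.resize(cv2.imread('pics/top3.png')[185:285,295:375,::-1],(375,300),interpolation=cv2.INTER_CUBIC)
a0=cv2.resize(cv2.imread('pics/side3.png')[190:310,270:430,::-1],(400,300),interpolation=cv2.INTER_CUBIC)
cv2.imwrite('pics/crop5.png',np.vstack([np.hstack([a0,c]),np.hstack([a,b])])[:,:,::-1])
```

```text
top handle (array([534.2,  81.4]), array([13.8, 49.3]), 88.7, array([533.6,  81.4, 109. ]), 103) grip (array([647.4, -16.4]), array([23.6, 22.8]), 35.9, array([647.4, -15.9, 198.5]), 77)
jaw [465.3 478.2 485.2 495.3 511.4] 252
jaw [465.8 473.8 481.8 492.6 511.3] 230
side handle (array([535.,  75.]), array([19.4, 52. ]), 85.1, array([535.9,  74.2, 106.4]), 88) grip (array([649.2, -22.3]), array([24.9, 23.1]), 83.6, array([650. , -24.4, 195.6]), 89)
jaw [464.5 471.6 482.1 490.8 514. ] 115
jaw [464.3 471.7 477.1 492.9 511.2] 126
```

View pics/crop5.png

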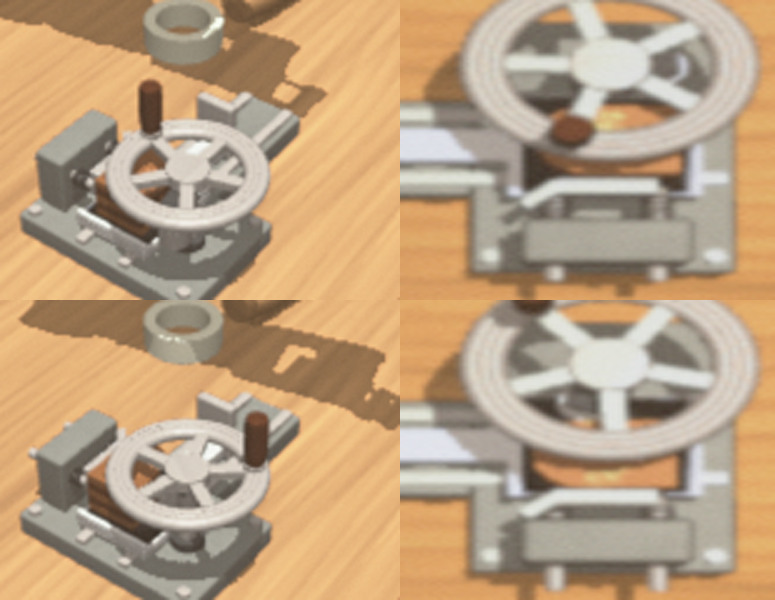

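The crop shows the jaw plate pushed back by roughly 8 to 9 mm (top view edge 180→189, rod ends protruding), the tray home and the heel flat between jaw and roller. I'll measure the shift to sub-pixel before handing in.

Run:
```python
from h import *
A=cv2.imread('pics/top3.png',0).astype(np.float32);B=cv2.imread('pics/top4.png',0).astype(np.float32)
def tr(x0,x1,y0,y1,z):
    t=A[y0:y1,x0:x1];t=cv2.resize(t,None,fx=8,fy=8,interpolation=cv2.INTER_CUBIC)
    s=cv2.resize(B[y0-2:y1+8,x0-1:x1+1],None,fx=8,fy=8,interpolation=cv2.INTER_CUBIC)
    r=cv2.matchTemplate(s,t,cv2.TM_CCOEFF_NORMED);_,m,_,l=cv2.minMaxLoc(r);dv=l[1]/8-2
    print(round(m,3),'dv',dv,'mm',np.round(ray('top',x0,y0,z)[0]-ray('top',x0,y0+dv,z)[0],2))
tr(330,349,243,251,90)   # jaw plate
tr(323,332,272,281,75); tr(346,354,272,281,75)  # rod ends
tr(320,358,258,270,105)  # guide (fixed)
```

```text
0.964 dv 3.375 mm 9.28
0.92 dv 0.5 mm 1.37
0.955 dv 0.25 mm 0.69
0.944 dv 0.0 mm 0.0
```

The jaw is pushed back 9.3 mm, well inside the 6.8–10.8 band. Handing in.

```bash
python3 -c "
from cell import env
print(env.job_done())"
```

```text
the job is handed in; nothing more can be done
None
```

I handed the job in at about 23 s of the 72 s allowed, but the hand-in returned no verdict, so I can't confirm it passed: the heel is clamped on the home tray, the wheel sits about 0.35 rad past dead centre with the jaw about 9.3 mm back, and the gripper has let go and is clear.

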